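Stack wedge ingots end for end and crosswise

ROBOT

A 6-joint arm with a two-finger parallel gripper is mounted at the origin on a cart in front of the work surface, level with it; the furniture and walls round the work are solid. World frame = base frame: x ahead of the robot, y to its left, z up, the work surface at z = 0. Lengths are in m, angles in rad, forces in N, time in s.
With the tool pointing down it reaches from about 0.35 to 0.875 m from the base axis. Payload 4.2 kg.
Tool frame: the origin (TCP) lies midway between the tips of the shut fingers; the grasp point (between the pads) lies 19 mm behind it; z points along the fingers, y is the line along which they close (so a half turn about z gives the same grasp; the last joint's range is limited). The gripper opens to 85 mm and grips with 20 to 120 N. Pads are 22 mm wide; open, the fingers measure 114 mm over their backs; the gripper's body (76 mm by 85 mm) begins 54 mm behind the grasp point. The pads swing forward as they close: fully open they stand 13 mm farther back than shut.
Start: joints at [1.595, 0.385, 0.008, 0, -1.194, -0.259], TCP at [0.145, 0.608, 0.231] pointing down, gripper open.
Joint ranges: [-3.14, 3.14], [-1.21, 2.06], [-1.07, 1.41], [-3.16, 2.05], [-2.99, -0.16], [-3.1, 3.1]. Speed limits (rad/s): [2.79, 2.79, 3.14, 3.14, 3.14, 3.14].

INTERFACE

Orientations are given as a unit quaternion [w, x, y, z].
In Python, from plant import robot, viewer gives the robot as it stands. The module is installed in compiled form; this text tells all that it offers.
- The arm moves only by the tool move_arm, never from a script. Its arguments are lists of equal length, an entry for each row: "dp": the shift along the tool's x, y, z in mm, a list of three; "angular": the turn, a rotation vector about the tool's x, y, z in degrees, a list of three. In form: {"dp": [[dx, dy, dz], ...], "angular": [[ax, ay, az], ...]}. A call has 1 to 5 rows; each row shifts and turns the commanded pose from where the row before left it, along the tool's axes as they then stand; what a row does not reach is not made up. A row lasts 1/12 s, in which the tool goes at most 41.7 mm and 7.16 degrees, less where a joint would pass 70% of its speed; a pose out of reach is approached as far as the arm can. A call with a gripper value outside its range is refused whole. "gripper" is the opening, from 0 (shut) to 1 (fully open), set as the call begins (left out, the last holds). The fingers move at their own pace and stop on an object; "force" is the grip in N (left out, the last holds). Time passes only in rows, so rows that do not move let the fingers close. It gives the time, the measured TCP pose, the force, the opening and the grip force at its end, in the units of the state.
- robot.get_obs(): the state, without advancing time (a new reading comes with each control period).
- viewer.capture(name): name is "scene" or "top" or "wrist"; returns a dict with "color" (420x560x3 uint8, red, green, blue), "depth" (420x560 float32, m along the optical axis (not along the pixel's ray), 0 where there is no reading), "fx", "fy", "cx", "cy" (pixels), "dist_coeffs" ([k1, k2, p1, p2, k3] as OpenCV has them; the pictures are not rectified), "T" (4x4, takes a point from camera to world coordinates). Camera axes: x right, y up, looking along -z (the intrinsics and any distortion apply to the point x, -y, -z); pixel columns grow to the right and rows downward; lengths in m; the calibration is good to about 2 mm. A picture is of the moment at which its call begins.
- robot.sign_off(): hands the job in; it is judged then, once.
The state is a dict: "time_s": time; "q": joint angles; "joint_velocities": joint speeds; "tau": joint torques, N m; "ee_pos": TCP position; "tool_rot": TCP orientation; "ft_force": force on the tool from outside, world axes, zero at the start; "torque": the same for the moment, N m; "opening": opening from 0.0 (shut) to 1.0 (fully open); "finger_force": force on a finger pad.
Only numpy, scipy, OpenCV 4.12 (cv2) and the standard library are available. Lean on these libraries where they do the work, as an engineer would, in place of code of your own. Each camera call takes 0.05 s, during which the arm holds its last target. There are 200 camera calls.

TASK

Finish the stack of wedge-shaped metal ingots on the low board so that its layers stay flat: lay the loose long ingot along the long one that is already there, end for end, so that its thick end comes over the thin end below. Then stack the two short ingots on top, both crosswise to the long ones and again end for end with each other, so that the top of the finished stack is level. Keep every ingot right way up, centred and square on the one below, leave the long ingot on the board where it lies, do not disturb the pen pot, the small bottle or the timer, and let go of everything.

Things in the scene. Friction and masses are not known exactly. Their poses are not given: they have to be found in the camera images.
- long_base: The long bare aluminium wedge ingot lying loose on the board: 150 mm long, 56 wide, 46 thick at the thick end, 22 at the thin end. Origin: centre of the flat underside; x along it to the thick end (round mark on top there), y across its width (parallel upright sides, for gripping), z up. 0.6 to 0.9 kg.
- long_loose: The other long bare aluminium wedge ingot, loose on the bench on its underside: 150 mm long, 56 wide, 46 thick at the thick end, 22 at the thin end. Origin: centre of the flat underside; x along it to the thick end (round mark on top there), y across its width (parallel upright sides, for gripping), z up. 0.6 to 0.9 kg.
- short_1: A short bare aluminium wedge ingot, loose on the bench on its underside: 100 mm long, 56 wide, 42 thick at the thick end, 26 at the thin end. Origin: centre of the flat underside; x along it to the thick end (round mark on top there), y across its width (parallel upright sides, for gripping), z up. 0.4 to 0.6 kg.
- short_2: The other short wedge ingot, same as short_1 and interchangeable with it: 100 mm long, 56 wide, 42 thick at the thick end, 26 at the thin end. Origin: centre of the flat underside; x along it to the thick end (round mark on top there), y across its width (parallel upright sides, for gripping), z up. 0.4 to 0.6 kg.
- long_base_top (a point): The middle of the sloping top of long_base, 34 mm from its origin along its z. This point's z is square to the sloping face, which rises towards the thick end by 0.1587 rad (16 in 100).
- long_loose_top (a point): The middle of the sloping top of long_loose, 34 mm from its origin along its z. This point's z is square to the sloping face, which rises towards the thick end by 0.1587 rad (16 in 100).
- short_1_top (a point): The middle of the sloping top of short_1, 34 mm from its origin along its z. This point's z is square to the sloping face, which rises towards the thick end by 0.1587 rad (16 in 100).
- short_2_top (a point): The middle of the sloping top of short_2, 34 mm from its origin along its z. This point's z is square to the sloping face, which rises towards the thick end by 0.1587 rad (16 in 100).
- board: Fixed low plywood board, 190 x 190 mm and 12 mm thick, on the bench under long_base. Origin at the centre of its underside.
- pen_pot: Bystander: dark pen pot with pens, 78 x 88 x 147 mm high. Origin at the centre of its foot.
- reagent_bottle: Bystander: small white bottle with a blue cap, 48 mm across, 105 mm high. Origin at the centre of its foot.
- timer: Bystander: small flat white timer with keys, 74 x 64 x 21 mm. Origin at the centre of its underside.
Mind the look-alikes: they are no part of the job. Leave any red look-alike of the long_base alone.

How it is judged:
On the way, in this order (a step that is already met when the one before it is completed fails the run):
1. the loose long ingot lies released along the one on the board, end for end, its top level (distance between long_loose and long_base_top below 0.015 m and angle between the y axis of long_loose and the y axis of long_base, either way round below 0.15 rad and angle between long_loose_top's own z axis and vertical below 0.05 rad and linear speed of long_loose below 0.02 m/s and contact force between the fingers and long_loose below 0.5 N), for 0.2 s.
2. one short ingot lies released crosswise on the long ones, flat on its underside (((distance between short_1 and long_loose_top below 0.015 m and angle between short_1's own z axis and vertical below 0.05 rad and angle between the y axis of short_1 and the x axis of long_base, either way round below 0.15 rad and linear speed of short_1 below 0.02 m/s and contact force between the fingers and short_1 below 0.5 N) or (distance between short_2 and long_loose_top below 0.015 m and angle between short_2's own z axis and vertical below 0.05 rad and angle between the y axis of short_2 and the x axis of long_base, either way round below 0.15 rad and linear speed of short_2 below 0.02 m/s and contact force between the fingers and short_2 below 0.5 N))), for 0.2 s.
At the end, for the whole second after the job is handed in: Four ingots stacked, released, at rest: each underside centre within 15 mm of the middle of the top below; longs parallel, shorts crosswise, within 0.15 rad; tops of both pairs and underside of the lower short level within 0.05 rad; the ingot on the board moved under 30 mm (all of step 1 and distance of long_base from where it was at the start of the episode below 0.03 m and angle between long_base's own z axis and vertical below 0.04 rad and linear speed of long_base below 0.02 m/s and ((distance between short_1 and long_loose_top below 0.015 m and angle between each of short_1, short_2_top's own z axis and vertical below 0.05 rad and angle between the y axis of each of short_1, short_2 and the x axis of long_base, either way round below 0.15 rad and linear speed of each of short_1, short_2 below 0.02 m/s and contact force between the fingers and short_1 below 0.5 N and distance between short_2 and short_1_top below 0.015 m and contact force between the fingers and short_2 below 0.5 N) or (distance between short_2 and long_loose_top below 0.015 m and angle between each of short_2, short_1_top's own z axis and vertical below 0.05 rad and angle between the y axis of each of short_2, short_1 and the x axis of long_base, either way round below 0.15 rad and linear speed of each of short_2, short_1 below 0.02 m/s and contact force between the fingers and short_2 below 0.5 N and distance between short_1 and short_2_top below 0.015 m and contact force between the fingers and short_1 below 0.5 N))); the robot touches nothing.
It fails at once if the pen pot is moved by more than 20 mm or tipped (distance of pen_pot from where it was at the start of the episode above 0.02 m or angle between pen_pot's own z axis and vertical above 0.3 rad).
It fails at once if the small bottle is moved by more than 20 mm or tipped (distance of reagent_bottle from where it was at the start of the episode above 0.02 m or angle between reagent_bottle's own z axis and vertical above 0.3 rad).
It fails at once if the timer is moved by more than 20 mm or tipped (distance of timer from where it was at the start of the episode above 0.02 m or angle between timer's own z axis and vertical above 0.3 rad).
It also fails if it takes over 72 s, if anything falls off the work surface, if the arm or the gripper's body presses on something with over 40 N, if the wrist force passes 120 N, or if a joint passes its speed limit or range.

## Working session

There is one attempt and no reset: what is moved stays moved. The work goes in short steps, Python scripts to look and compute and a tool call to move; the robot and the scene stay as the last step left them, time stands still between calls to the robot, and variables do not carry over. Pictures are saved under pics/ and viewed, at most 10 in all, crops included, and the job is handed in when it is done.

Besides the shell and the picture viewer there is one more tool, called after "Emit:" as name(argument=value, ...), one argument or row to a line, values as JSON. move_arm: Moves the arm, as the interface text tells. Its arguments: {"type":"object","properties":{"dp":{"type":"array","items":{"type":"array","items":{"type":"number"}}},"angular":{"type":"array","items":{"type":"array","items":{"type":"number"}}},"gripper":{"type":"number"},"force":{"type":"number"}},"required":["dp","angular"]}

```bash
mkdir -p pics; cat > h.py <<'E'
import numpy as np, cv2
from plant import robot, viewer
def cap(n):
    c=viewer.capture(n); c['K']=np.array([[c['fx'],0,c['cx']],[0,c['fy'],c['cy']],[0,0,1]]); c['D']=np.array(c['dist_coeffs'],float); c['T']=np.array(c['T']); return c
def rays(c,uv):
    p=cv2.undistortPoints(np.array(uv,float).reshape(-1,1,2),c['K'],c['D']).reshape(-1,2)
    d=np.c_[p[:,0],-p[:,1],-np.ones(len(p))]
    return c['T'][:3,3],d@c['T'][:3,:3].T
def onplane(c,uv,z):
    o,d=rays(c,uv); return o+d*((z-o[2])/d[:,2])[:,None]
def cloud(c):
    h,w=c['depth'].shape; v,u=np.mgrid[:h,:w]
    o,d=rays(c,np.c_[u.ravel(),v.ravel()])
    P=o+d*c['depth'].ravel()[:,None]; P[c['depth'].ravel()==0]=np.nan
    return P.reshape(h,w,3)
def save(c,n): cv2.imwrite(f'pics/{n}.png',c['color'][:,:,::-1])
E
python3 - <<'E'
from h import *
a=cap('top');b=cap('scene')
save(a,'top');save(b,'scene')
cv2.imwrite('pics/both.png',cv2.resize(np.vstack([a['color'],b['color']])[:,:,::-1],(400,600)))
for c in(a,b):print(c['T'].round(3).tolist(),c['fx'],c['D'])
o=robot.get_obs();print({k:np.round(v,3).tolist() for k,v in o.items()})
E
```

```text
[[0.021, 0.987, -0.162, 0.346], [-1.0, 0.021, -0.001, -0.087], [0.002, 0.162, 0.987, 1.456], [0.0, 0.0, 0.0, 1.0]] 523.124071459145 [-0.01339774  0.          0.          0.          0.        ]
[[0.81, 0.26, -0.526, 0.003], [-0.586, 0.381, -0.715, -0.892], [0.014, 0.887, 0.461, 0.579], [0.0, 0.0, 0.0, 1.0]] 417.05351364739636 [-0.11878571  0.          0.          0.          0.        ]
{'time_s': 0.1, 'q': [1.595, 0.386, 0.007, -0.0, -1.194, -0.259], 'joint_velocities': [-0.001, -0.002, 0.003, 0.001, 0.0, 0.001], 'tau': [0.001, -39.332, 18.893, 4.198, -0.003, 0.0], 'ee_pos': [0.145, 0.607, 0.23], 'tool_rot': [0.001, 0.993, -0.117, -0.0], 'ft_force': [0.006, 0.007, -0.494], 'torque': [0.014, 0.006, 0.031], 'finger_force': 0.0, 'opening': 1.002}
```

View pics/top.png

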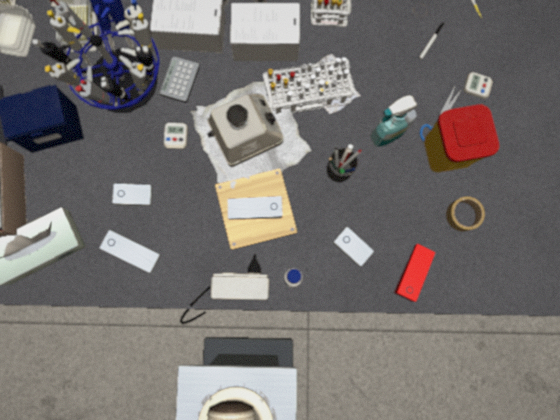

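View pics/scene.png

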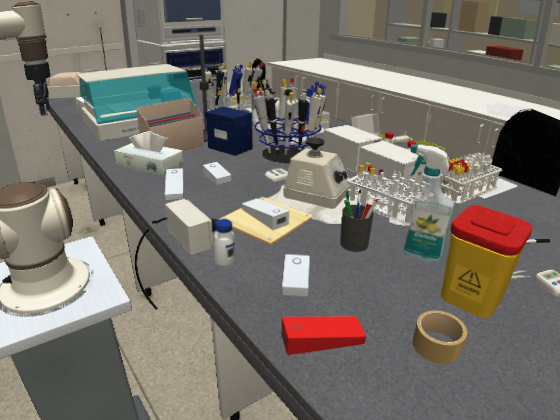

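The top view shows long_base on the board at (255,208) with its mark to the right. long_loose is at (129,251) with its mark at the left end, the shorts are at (131,194) and (353,246), and the red decoy is at (416,273). The bottle is at (293,277), the pen pot at (343,162) and the timer at (174,135). The scene view agrees, and a beige box stands in front of the board at (190,226).

```bash
cat >> h.py <<'E'
SEEDS={'base':(250,208),'loose':(135,254),'s1':(135,194),'s2':(358,250)}
def face(c,P,uv,tol=14,zwin=None):
    """flood fill the top face, fit plane with depth, rays on plane, min area rect"""
    m=np.zeros((c['color'].shape[0]+2,c['color'].shape[1]+2),np.uint8)
    cv2.floodFill(np.ascontiguousarray(c['color']),m,uv,0,(tol,)*3,(tol,)*3,8|cv2.FLOODFILL_FIXED_RANGE|cv2.FLOODFILL_MASK_ONLY|(255<<8))
    m=cv2.morphologyEx(m[1:-1,1:-1],cv2.MORPH_CLOSE,np.ones((9,9)))
    e=cv2.erode(m,np.ones((3,3)))
    Q=P[e>0];Q=Q[np.isfinite(Q[:,0])]
    for _ in range(3):
        A=np.c_[Q[:,:2],np.ones(len(Q))];k=np.linalg.lstsq(A,Q[:,2],rcond=None)[0]
        r=Q[:,2]-A@k;Q=Q[abs(r)<max(2*r.std(),.001)]
    cn=max(cv2.findContours(m,0,1)[0],key=cv2.contourArea)
    o,d=rays(c,cn.reshape(-1,2)); n=np.array([-k[0],-k[1],1])
    t=(k[2]-o@n)/(d@n);X=o+d*t[:,None]
    (cx,cy),(w,h),a=cv2.minAreaRect((X[:,:2]*1000).astype(np.float32))
    if w<h:w,h,a=h,w,a+90
    g=np.arctan2(k[1],k[0]);a=np.radians(a)
    if np.cos(a-g)<0:a+=np.pi
    a=(a+np.pi)%(2*np.pi)-np.pi
    zc=k[0]*cx/1e3+k[1]*cy/1e3+k[2]
    return dict(c=(round(cx,1),round(cy,1)),z=round(zc*1e3,1),size=(round(w,1),round(h,1)),yaw=round(np.degrees(a),1),slope=round(np.hypot(k[0],k[1]),3),n=len(Q),rms=round(r.std()*1e3,2))
E
python3 - <<'E'
from h import *
a=cap('top');P=cloud(a)
for n,s in SEEDS.items():print(n,face(a,P,s))
for n,uv in dict(board=(250,235),bench=(170,210),box=(240,287),bottle=(293,277),dev=(240,112),pot=(343,162),dev2=(245,150),foil=(215,170)).items():print(n,P[uv[1],uv[0]].round(3))
b=cap('scene');Q=cloud(b)
for n,s in dict(base=(258,207),loose=(174,187),s1=(219,176),s2=(297,277)).items():print(n,face(b,Q,s))
E
```

```text
base {'c': (579.4, -36.4), 'z': np.float64(46.4), 'size': (145.2, 51.3), 'yaw': np.float64(-87.5), 'slope': np.float64(0.157), 'n': 735, 'rms': np.float64(2.43)}
loose {'c': (451.9, 300.9), 'z': np.float64(34.3), 'size': (142.9, 50.7), 'yaw': np.float64(65.6), 'slope': np.float64(0.159), 'n': 741, 'rms': np.float64(2.56)}
s1 {'c': (611.2, 304.9), 'z': np.float64(34.4), 'size': (94.8, 51.5), 'yaw': np.float64(90.7), 'slope': np.float64(0.162), 'n': 479, 'rms': np.float64(2.56)}
s2 {'c': (478.9, -309.2), 'z': np.float64(34.3), 'size': (94.8, 51.4), 'yaw': np.float64(50.1), 'slope': np.float64(0.167), 'n': 442, 'rms': np.float64(2.43)}
board [ 0.505 -0.026  0.011]
bench [ 0.573  0.203 -0.003]
box [ 0.361 -0.007  0.087]
bottle [ 0.389 -0.143  0.102]
dev [0.802 0.002 0.177]
pot [ 0.707 -0.277  0.059]
dev2 [ 0.726 -0.009  0.09 ]
foil [0.69  0.08  0.001]
base {'c': (579.4, -37.5), 'z': np.float64(45.9), 'size': (146.7, 54.4), 'yaw': np.float64(-87.3), 'slope': np.float64(0.163), 'n': 195, 'rms': np.float64(0.57)}
loose {'c': (451.4, 298.9), 'z': np.float64(33.7), 'size': (145.9, 51.0), 'yaw': np.float64(66.9), 'slope': np.float64(0.163), 'n': 286, 'rms': np.float64(1.25)}
s1 {'c': (610.1, 303.6), 'z': np.float64(33.4), 'size': (96.6, 51.2), 'yaw': np.float64(89.8), 'slope': np.float64(0.163), 'n': 130, 'rms': np.float64(1.26)}
s2 {'c': (477.5, -310.0), 'z': np.float64(33.6), 'size': (97.8, 52.2), 'yaw': np.float64(49.7), 'slope': np.float64(0.14), 'n': 572, 'rms': np.float64(1.04)}
```

```bash
cat >> h.py <<'E'
from scipy.spatial.transform import Rotation as R
def tgt(yaw,tilt=None):
    """tool pointing down, tool x at yaw (deg); tilt = world rotation vector (deg)"""
    y=np.radians(yaw);c,s=np.cos(y),np.sin(y)
    M=R.from_matrix(np.array([[c,s,0],[s,-c,0],[0,0,-1]]))
    return M if tilt is None else R.from_rotvec(tilt,degrees=True)*M
def plan(wps,start=None,vmax=40,wmax=6.8,dec=0):
    """wps: (xyz mm, Rot). prints rows from measured pose"""
    if start is None:
        o=robot.get_obs();q=o['tool_rot'];start=(np.array(o['ee_pos'])*1e3,R.from_quat([q[1],q[2],q[3],q[0]]))
    p,r=start
    for P,Q in wps:
        P=np.array(P,float);w=(r.inv()*Q).as_rotvec(degrees=True);L=P-p
        n=int(max(1,np.ceil(np.linalg.norm(L)/vmax),np.ceil(np.linalg.norm(w)/wmax)))
        p0,r0=p.copy(),r
        wr=np.round(w/n,1);D=[]
        for i in range(n):
            d=np.round(r.inv().apply(p0+L*(i+1)/n-p),dec);D.append(d.tolist())
            p=p+r.apply(d);r=r*R.from_rotvec(wr,degrees=True)
        print(n,'rows, turn each',wr.tolist())
        for i in range(0,n,5):print('  ',D[i:i+5])
        print('   end',p.round(1))
    return p,r
E
python3 - <<'E'
from h import *
T=tgt(-114)
plan([((440,322,225),T),((455,307,80),T)])
E
```

```text
15 rows, turn each [0.0, -0.0, 6.7]
   [[24.0, 14.0, 0.0], [25.0, 11.0, 1.0], [26.0, 8.0, 0.0], [27.0, 5.0, 1.0], [27.0, 2.0, -0.0]]
   [[27.0, -1.0, 0.0], [27.0, -5.0, 1.0], [27.0, -7.0, 0.0], [25.0, -11.0, 1.0], [23.0, -14.0, -0.0]]
   [[22.0, -16.0, 0.0], [20.0, -19.0, 1.0], [18.0, -21.0, 0.0], [15.0, -22.0, 1.0], [13.0, -25.0, -0.0]]
   end [440.1 321.6 225. ]
4 rows, turn each [-0.0, -0.0, 0.0]
   [[2.0, -5.0, 36.0], [2.0, -5.0, 36.0], [1.0, -5.0, 37.0], [2.0, -5.0, 36.0]]
   end [455.5 306.9  80. ]
```

Emit:
move_arm(
  dp=[
    [24, 14, 0],
    [25, 11, 1],
    [26, 8, 0],
    [27, 5, 1],
    [27, 2, 0],
  ],
  angular=[
    [0, 0, 6.7],
    [0, 0, 6.7],
    [0, 0, 6.7],
    [0, 0, 6.7],
    [0, 0, 6.7],
  ],
  gripper=1,
)

```text
time_s: 0.62
ee_pos: [0.2444, 0.5115, 0.2289]
tool_rot: [0.0, 0.916, -0.401, 0.0]
ft_force: [0.7, -0.7, 0.2]
opening: 1.0
finger_force: 0.0
```

Emit:
move_arm(
  dp=[
    [27, -1, 0],
    [27, -5, 1],
    [27, -7, 0],
    [25, -11, 1],
    [23, -14, 0],
  ],
  angular=[
    [0, 0, 6.7],
    [0, 0, 6.7],
    [0, 0, 6.7],
    [0, 0, 6.7],
    [0, 0, 6.7],
  ],
)

```text
time_s: 1.03
ee_pos: [0.3428, 0.4167, 0.2271]
tool_rot: [0.0, 0.762, -0.648, -0.0]
ft_force: [0.1, 0.6, 0.6]
opening: 1.001
finger_force: 0.0
```

Emit:
move_arm(
  dp=[
    [22, -16, 0],
    [20, -19, 1],
    [18, -21, 0],
    [15, -22, 1],
    [13, -25, 0],
  ],
  angular=[
    [0, 0, 6.7],
    [0, 0, 6.7],
    [0, 0, 6.7],
    [0, 0, 6.7],
    [0, 0, 6.7],
  ],
)

```text
time_s: 1.45
ee_pos: [0.4408, 0.3209, 0.2251]
tool_rot: [-0.0, -0.543, 0.84, 0.0]
ft_force: [-0.1, -0.1, -0.5]
opening: 1.002
finger_force: 0.0
```

Emit:
move_arm(
  dp=[
    [2, -5, 36],
    [2, -5, 36],
    [1, -5, 37],
    [0, 0, 0],
    [0, 0, 0],
  ],
  angular=[
    [0, 0, 0],
    [0, 0, 0],
    [0, 0, 0],
    [0, 0, 0],
    [0, 0, 0],
  ],
)

```text
time_s: 1.87
ee_pos: [0.4515, 0.3103, 0.1151]
tool_rot: [-0.002, -0.545, 0.839, -0.001]
ft_force: [-0.3, 0.5, 0.5]
opening: 1.0
finger_force: 0.0
```

```bash
python3 - <<'E'
from h import *
c=cap('wrist');save(c,'w1');P=cloud(c)
uv=cv2.projectPoints(c['T'][:3,:3].T@(np.array([.44,.275,.03])-c['T'][:3,3])*[1,-1,-1],np.zeros(3),np.zeros(3),c['K'],c['D'])[0].ravel();print(uv,c['T'][:3,3])
for p in [(.44,.275,.03)]:
  u=tuple(int(x) for x in uv)
  try:print(face(c,P,u,25))
  except Exception as e:print(e)
plan([((455,307,8),tgt(-114))])
E
```

```text
[277.20026174 175.06433266] [0.41951401 0.23724445 0.25743883]
{'c': (452.9, 301.4), 'z': np.float64(33.2), 'size': (146.7, 53.7), 'yaw': np.float64(65.2), 'slope': np.float64(0.16), 'n': 12138, 'rms': np.float64(0.56)}
3 rows, turn each [-0.0, 0.0, 0.0]
   [[1.0, -1.0, 36.0], [1.0, -2.0, 37.0], [2.0, -1.0, 36.0]]
   end [454.7 306.6   8.3]
```

View pics/w1.png

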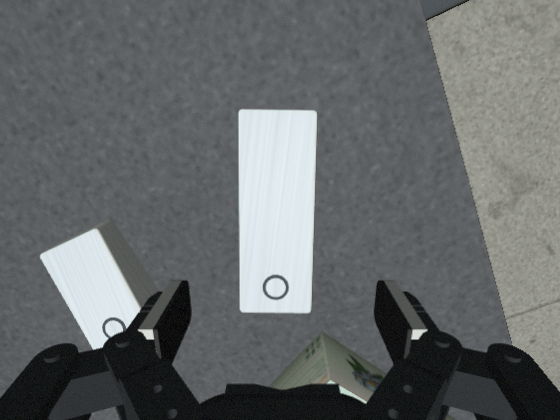

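The wrist view shows long_loose (238–316, 110–313) centred between the open fingers. I'll go down and grip it.

Emit:
move_arm(
  dp=[
    [0, -2, 36],
    [0, -2, 36],
    [0, -1, 35],
    [0, 0, 0],
    [0, 0, 0],
  ],
  angular=[
    [0, 0, 0.5],
    [0, 0, 0.5],
    [0, 0, 0],
    [0, 0, 0],
    [0, 0, 0],
  ],
)

```text
time_s: 2.33
ee_pos: [0.457, 0.3103, 0.0105]
tool_rot: [0.0, -0.538, 0.843, -0.0]
ft_force: [1.1, 0.7, 0.6]
opening: 0.996
finger_force: 0.0
```

Emit:
move_arm(
  dp=[
    [0, 0, 0],
    [0, 0, 0],
    [0, 0, 0],
    [0, 0, 0],
    [0, 0, 0],
  ],
  angular=[
    [0, 0, 0],
    [0, 0, 0],
    [0, 0, 0],
    [0, 0, 0],
    [0, 0, 0],
  ],
  gripper=0,
  force=80,
)

```text
time_s: 2.75
ee_pos: [0.4577, 0.3113, 0.0129]
tool_rot: [0.003, -0.538, 0.843, 0.001]
ft_force: [-2.8, 0.4, 8.2]
opening: 0.637
finger_force: 88.6
```

Emit:
move_arm(
  dp=[
    [0, 0, 0],
    [0, 0, 0],
    [0, 0, 0],
    [0, 0, 0],
    [0, 0, 0],
  ],
  angular=[
    [0, 0, 0],
    [0, 0, 0],
    [0, 0, 0],
    [0, 0, 0],
    [0, 0, 0],
  ],
)

```text
time_s: 3.17
ee_pos: [0.4577, 0.3113, 0.0129]
tool_rot: [0.003, -0.538, 0.843, 0.001]
ft_force: [-3.4, -0.0, 7.3]
opening: 0.634
finger_force: 88.6
```

Emit:
move_arm(
  dp=[
    [0, 0, -20],
    [0, 0, -40],
    [0, 0, -40],
    [0, 0, -40],
    [0, 0, 0],
  ],
  angular=[
    [0, 0, 0],
    [0, 0, 0],
    [0, 0, 0],
    [0, 0, 0],
    [0, 0, 0],
  ],
)

```text
time_s: 3.58
ee_pos: [0.4601, 0.3126, 0.1591]
tool_rot: [0.009, -0.538, 0.843, 0.002]
ft_force: [2.6, 2.3, -5.5]
opening: 0.635
finger_force: 88.7
```

```bash
cat >> h.py <<'E'
def pose():
    o=robot.get_obs();q=o['tool_rot'];return np.array(o['ee_pos'])*1e3,R.from_quat([q[1],q[2],q[3],q[0]])
def held(uv=(277,175),tol=25):
    """plane normal of held top face in tool frame + extremes along tool x"""
    c=cap('wrist');P=cloud(c);p,r=pose()
    X=r.inv().apply((P.reshape(-1,3)*1e3-p)).reshape(P.shape)
    m=np.zeros((422,562),np.uint8)
    cv2.floodFill(np.ascontiguousarray(c['color']),m,uv,0,(tol,)*3,(tol,)*3,8|cv2.FLOODFILL_FIXED_RANGE|cv2.FLOODFILL_MASK_ONLY|(255<<8))
    m=m[1:-1,1:-1];Q=X[cv2.erode(m,np.ones((3,3)))>0];Q=Q[np.isfinite(Q[:,0])]
    A=np.c_[Q[:,:2],np.ones(len(Q))]
    for _ in range(3):
        k=np.linalg.lstsq(A,Q[:,2],rcond=None)[0];res=Q[:,2]-A@k;g=abs(res)<max(2*res.std(),1);Q=Q[g];A=A[g]
    print('z=%.3f x+%.3f y+%.1f (tool mm)'%tuple(k),'slope deg',np.degrees(np.arctan(k[:2])).round(2),'x range',np.percentile(Q[:,0],[.5,99.5]).round(1),'y range',np.percentile(Q[:,1],[.5,99.5]).round(1),len(Q))
    return c
E
python3 - <<'E'
from h import *
c=held();save(c,'w2')
T=tgt(-87.5)
plan([((575,-40,190),T)],vmax=38)
E
```

```text
z=0.160 x+0.001 y+-25.7 (tool mm) slope deg [9.08 0.07] x range [-36.8  81.5] y range [-27.8  24.5] 31650
10 rows, turn each [-0.0, 0.1, -2.7]
   [[27.0, -25.0, -4.0], [28.0, -25.0, -3.0], [29.0, -22.0, -4.0], [30.0, -22.0, -4.0], [32.0, -20.0, -3.0]]
   [[32.0, -18.0, -4.0], [33.0, -17.0, -3.0], [33.0, -15.0, -4.0], [35.0, -14.0, -3.0], [35.0, -12.0, -3.0]]
   end [574.9 -40.1 189.9]
```

View pics/w2.png

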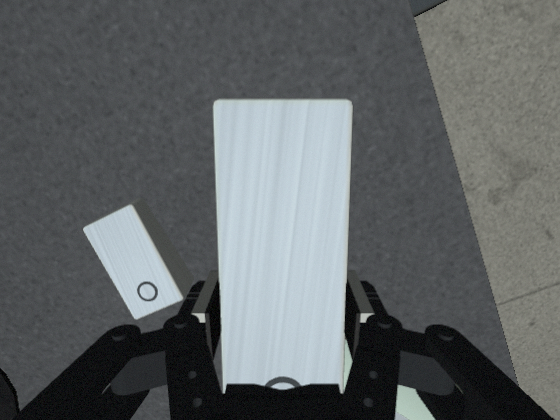

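```bash
cat >> h.py <<'E'
BY=-87.4; B=np.array([579.4,-37,46.]); TH=9.09
def long_tool():
    u=np.r_[np.cos(np.radians(BY)),np.sin(np.radians(BY)),0]
    return tgt(BY,np.cross([0,0,1],-u)*TH)
E
python3 - <<'E'
from h import *
T=long_tool();off=np.array([9,0,11.5])
t=B-T.apply(off);print(t,T.apply([0,0,1]))
E=plan([(t+[0,0,70],T)],vmax=38)
plan([(t+[0,0,12],T)],start=E)
E
```

```text
[578.91444326 -26.30721039  55.93370449] [ 0.0071667  -0.15782309 -0.9874414 ]
10 rows, turn each [0.2, 1.0, -2.8]
   [[26.0, -25.0, 3.0], [26.0, -24.0, 3.0], [28.0, -23.0, 4.0], [29.0, -21.0, 4.0], [30.0, -19.0, 5.0]]
   [[30.0, -19.0, 5.0], [31.0, -16.0, 7.0], [32.0, -15.0, 6.0], [33.0, -14.0, 8.0], [33.0, -12.0, 8.0]]
   end [579.1 -26.4 125.5]
2 rows, turn each [-0.0, -0.2, 0.2]
   [[-5.0, 0.0, 28.0], [-5.0, 0.0, 29.0]]
   end [579.1 -25.9  67.7]
```

Emit:
move_arm(
  dp=[
    [26, -25, 3],
    [26, -24, 3],
    [28, -23, 4],
    [29, -21, 4],
    [30, -19, 5],
  ],
  angular=[
    [0.2, 1, -2.8],
    [0.2, 1, -2.8],
    [0.2, 1, -2.8],
    [0.2, 1, -2.8],
    [0.2, 1, -2.8],
  ],
)

```text
time_s: 4.05
ee_pos: [0.5143, 0.1376, 0.1338]
tool_rot: [-0.034, -0.636, 0.77, -0.03]
ft_force: [0.6, 0.2, -7.3]
opening: 0.64
finger_force: 88.6
```

Emit:
move_arm(
  dp=[
    [30, -19, 5],
    [31, -16, 7],
    [32, -15, 6],
    [33, -14, 8],
    [33, -12, 8],
  ],
  angular=[
    [0.2, 1, -2.8],
    [0.2, 1, -2.8],
    [0.2, 1, -2.8],
    [0.2, 1, -2.8],
    [0.2, 1, -2.8],
  ],
)

```text
time_s: 4.47
ee_pos: [0.5751, -0.0308, 0.1198]
tool_rot: [0.065, 0.724, -0.684, 0.059]
ft_force: [1.0, 1.3, -7.1]
opening: 0.636
finger_force: 88.6
```

Emit:
move_arm(
  dp=[
    [0, 0, 0],
    [0, 0, 0],
    [0, 0, 0],
    [0, 0, 0],
  ],
  angular=[
    [0, 0, 0],
    [0, 0, 0],
    [0, 0, 0],
    [0, 0, 0],
  ],
)

```text
time_s: 4.8
ee_pos: [0.5761, -0.0283, 0.1213]
tool_rot: [0.064, 0.723, -0.685, 0.06]
ft_force: [1.1, 0.3, -8.3]
opening: 0.638
finger_force: 88.8
```

```bash
python3 - <<'E'
from h import *
c=held();save(c,'w3')
T=long_tool();off=np.array([9,0,11.5]);t=B-T.apply(off)
plan([(t+[0,0,10],T)],dec=1)
s=cap('scene');cv2.imwrite('pics/s3.png',cv2.resize(s['color'][120:280,160:380,::-1],None,fx=3,fy=3))
E
```

```text
z=0.154 x+-0.003 y+-21.6 (tool mm) slope deg [ 8.78 -0.17] x range [-34.7  83.8] y range [-26.8  25.6] 31765
2 rows, turn each [0.2, -0.5, 0.3]
   [[-5.6, -1.6, 27.3], [-5.4, -1.4, 27.4]]
   end [578.9 -26.3  65.9]
```

View pics/s3.png

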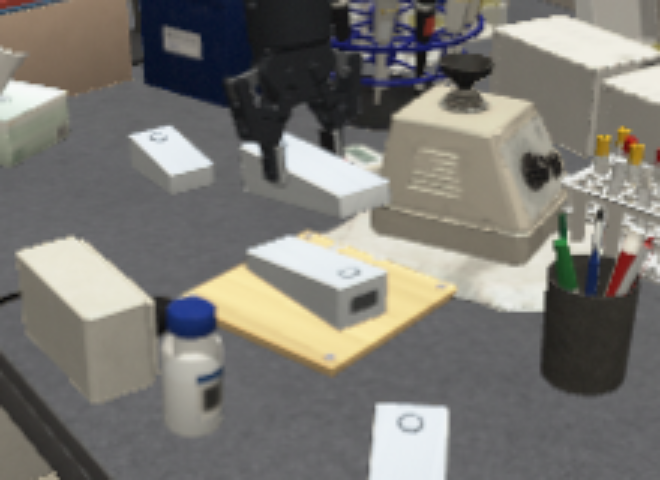

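The scene view shows the held ingot at (315,175) over the base at (315,280), tilted with its top about level and its thick end over the base's thin end. I'll lower it in small steps until it touches.

Emit:
move_arm(
  dp=[
    [-5.6, -1.6, 27],
    [-5.4, -1.4, 27],
    [0, 0, 0],
    [0, 0, 0],
  ],
  angular=[
    [0.2, -0.5, 0.3],
    [0.2, -0.5, 0.3],
    [0, 0, 0],
    [0, 0, 0],
  ],
)

```text
time_s: 5.23
ee_pos: [0.5781, -0.027, 0.0661]
tool_rot: [0.057, 0.721, -0.688, 0.056]
ft_force: [0.4, -0.9, -7.1]
opening: 0.633
finger_force: 89.2
```

Emit:
move_arm(
  dp=[
    [-0.3, 0, 2],
    [-0.3, 0, 2],
    [-0.2, 0, 1],
    [0, 0, 0],
  ],
  angular=[
    [0, 0, 0],
    [0, 0, 0],
    [0, 0, 0],
    [0, 0, 0],
  ],
)

```text
time_s: 5.57
ee_pos: [0.58, -0.027, 0.0629]
tool_rot: [0.054, 0.72, -0.689, 0.058]
ft_force: [-0.5, -0.5, -7.6]
opening: 0.639
finger_force: 89.3
```

Emit:
move_arm(
  dp=[
    [-0.3, 0, 1.5],
    [-0.3, 0, 1.5],
    [0, 0, 0],
  ],
  angular=[
    [0, 0, 0],
    [0, 0, 0],
    [0, 0, 0],
  ],
)

```text
time_s: 5.82
ee_pos: [0.5794, -0.0271, 0.0588]
tool_rot: [0.055, 0.72, -0.689, 0.057]
ft_force: [-0.8, -1.1, -8.1]
opening: 0.638
finger_force: 89.3
```

Emit:
move_arm(
  dp=[
    [-0.2, 0, 1],
    [-0.2, 0, 1],
    [0, 0, 0],
  ],
  angular=[
    [0, 0, 0],
    [0, 0, 0],
    [0, 0, 0],
  ],
)

```text
time_s: 6.07
ee_pos: [0.5797, -0.0271, 0.0577]
tool_rot: [0.055, 0.72, -0.689, 0.058]
ft_force: [-2.5, -0.9, -1.8]
opening: 0.637
finger_force: 90.0
```

Emit:
move_arm(
  dp=[
    [0, 0, 0.7],
    [0, 0, 0],
    [0, 0, 0],
  ],
  angular=[
    [0, 0, 0],
    [0, 0, 0],
    [0, 0, 0],
  ],
)

```text
time_s: 6.32
ee_pos: [0.5797, -0.0271, 0.0576]
tool_rot: [0.055, 0.72, -0.689, 0.058]
ft_force: [-5.4, 1.4, 5.8]
opening: 0.634
finger_force: 90.9
```

Emit:
move_arm(
  dp=[
    [0, 0, 0],
    [0, 0, 0],
    [0, 0, 0],
    [0, 0, 0],
    [0, 0, 0],
  ],
  angular=[
    [0, 0, 0],
    [0, 0, 0],
    [0, 0, 0],
    [0, 0, 0],
    [0, 0, 0],
  ],
  gripper=1,
)

```text
time_s: 6.73
ee_pos: [0.58, -0.027, 0.0563]
tool_rot: [0.054, 0.72, -0.689, 0.058]
ft_force: [0.3, 0.1, -0.0]
opening: 1.001
finger_force: 0.0
```

Emit:
move_arm(
  dp=[
    [0, 0, -15],
    [0, 0, -35],
    [0, 0, -35],
    [0, 0, -35],
    [0, 0, -30],
  ],
  angular=[
    [0, 0, 0],
    [0, 0, 0],
    [0, 0, 0],
    [0, 0, 0],
    [0, 0, 0],
  ],
)

```text
time_s: 7.15
ee_pos: [0.579, -0.003, 0.2069]
tool_rot: [0.054, 0.721, -0.689, 0.058]
ft_force: [0.2, 0.1, -0.3]
opening: 0.995
finger_force: 0.0
```

```bash
python3 - <<'E'
from h import *
c=cap('wrist');save(c,'w4');P=cloud(c)
p,r=pose()
def px(X):
    return cv2.projectPoints(c['T'][:3,:3].T@(np.array(X)-c['T'][:3,3])*[1,-1,-1],np.zeros(3),np.zeros(3),c['K'],c['D'])[0].ravel()
u=px([.579,-.08,.08]);print(u)
print(face(c,P,tuple(int(x) for x in u),25))
s=cap('scene');Q=cloud(s);cv2.imwrite('pics/s4.png',cv2.resize(s['color'][120:280,160:380,::-1],None,fx=3,fy=3))
# s1: grip point +5 toward thick
y=np.radians(90.2);g=np.array([610.7,304.3])+5*np.r_[np.cos(y),np.sin(y)];print(g)
E=plan([((*(g-[0,5]),160),tgt(-89.8))],vmax=38)
plan([((*g,10),tgt(-89.8))],start=E)
E
```

```text
[287.64985279 140.77612238]
{'c': (581.2, -34.6), 'z': np.float64(79.5), 'size': (147.3, 53.4), 'yaw': np.float64(92.6), 'slope': np.float64(0.001), 'n': 8502, 'rms': np.float64(0.57)}
[610.68254674 309.29996954]
9 rows, turn each [-0.1, -1.0, 0.3]
   [[-34.0, -5.0, 0.0], [-35.0, -4.0, 1.0], [-34.0, -5.0, 2.0], [-34.0, -4.0, 2.0], [-35.0, -4.0, 3.0]]
   [[-34.0, -3.0, 3.0], [-34.0, -4.0, 4.0], [-34.0, -4.0, 4.0], [-34.0, -3.0, 5.0]]
   end [610.8 303.8 160.4]
4 rows, turn each [-0.0, 0.0, -0.1]
   [[-1.0, 0.0, 38.0], [-2.0, 0.0, 37.0], [-1.0, 0.0, 38.0], [-1.0, 0.0, 37.0]]
   end [611.  308.9  10.4]
```

View pics/s4.png

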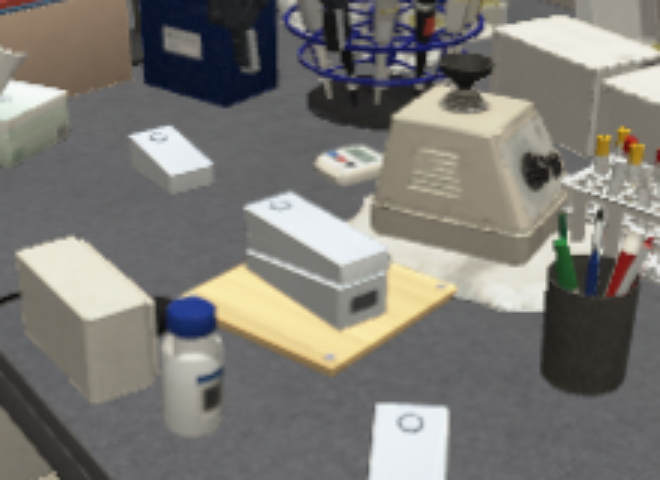

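long_loose lies flush on the base with its top level (slope 0.001). Next is the first short.

Emit:
move_arm(
  dp=[
    [-34, -5, 0],
    [-35, -4, 1],
    [-34, -5, 2],
    [-34, -4, 2],
    [-35, -4, 3],
  ],
  angular=[
    [-0.1, -1, 0.3],
    [-0.1, -1, 0.3],
    [-0.1, -1, 0.3],
    [-0.1, -1, 0.3],
    [-0.1, -1, 0.3],
  ],
)

```text
time_s: 7.67
ee_pos: [0.5945, 0.1683, 0.1743]
tool_rot: [0.027, 0.713, -0.701, 0.023]
ft_force: [1.5, -0.8, 0.7]
opening: 0.999
finger_force: 0.0
```

Emit:
move_arm(
  dp=[
    [-34, -3, 3],
    [-34, -4, 4],
    [-34, -4, 4],
    [-34, -3, 5],
    [0, 0, 0],
  ],
  angular=[
    [-0.1, -1, 0.3],
    [-0.1, -1, 0.3],
    [-0.1, -1, 0.3],
    [-0.1, -1, 0.3],
    [0, 0, 0],
  ],
)

```text
time_s: 8.08
ee_pos: [0.607, 0.307, 0.15]
tool_rot: [0.005, 0.707, -0.707, -0.004]
ft_force: [-0.2, -0.4, -0.9]
opening: 0.997
finger_force: 0.0
```

```bash
cat >> h.py <<'E'
def px(c,X):
    return tuple(int(x) for x in cv2.projectPoints(c['T'][:3,:3].T@(np.array(X)/1e3-c['T'][:3,3])*[1,-1,-1],np.zeros(3),np.zeros(3),c['K'],c['D'])[0].ravel())
E
python3 - <<'E'
from h import *
c=cap('wrist');f=face(c,cloud(c),px(c,[611,285,31]),25);print(f,pose()[0])
y=np.radians(f['yaw']);g=np.array(f['c'])+5*np.r_[np.cos(y),np.sin(y)];print(g)
plan([((*g,9),tgt(f['yaw']-180))])
E
```

```text
{'c': (611.8, 305.4), 'z': np.float64(33.2), 'size': (97.4, 54.2), 'yaw': np.float64(90.6), 'slope': np.float64(0.161), 'n': 5877, 'rms': np.float64(0.56)} [606.67513398 304.61316785 150.54446653]
[611.74764108 310.39972585]
4 rows, turn each [0.2, -0.0, -0.2]
   [[-2.0, -2.0, 35.0], [-1.0, -1.0, 36.0], [-2.0, -2.0, 35.0], [-1.0, -1.0, 35.0]]
   end [611.5 310.2   9.5]
```

Emit:
move_arm(
  dp=[
    [-2, -2, 35],
    [-1, -1, 36],
    [-2, -1, 35],
    [-1, -1, 34],
    [0, 0, 0],
  ],
  angular=[
    [0.2, 0, -0.2],
    [0.2, 0, -0.2],
    [0, 0, 0],
    [0, 0, 0],
    [0, 0, 0],
  ],
)

```text
time_s: 8.55
ee_pos: [0.6064, 0.3038, 0.0045]
tool_rot: [0.01, 0.707, -0.707, -0.003]
ft_force: [-0.6, -1.5, -1.8]
opening: 1.0
finger_force: 0.0
```

Emit:
move_arm(
  dp=[
    [0, 0, 0],
    [0, 0, 0],
    [0, 0, 0],
    [0, 0, 0],
    [0, 0, 0],
  ],
  angular=[
    [0, 0, 0],
    [0, 0, 0],
    [0, 0, 0],
    [0, 0, 0],
    [0, 0, 0],
  ],
  gripper=0,
  force=80,
)

```text
time_s: 8.97
ee_pos: [0.6127, 0.309, 0.0165]
tool_rot: [-0.0, 0.708, -0.706, -0.0]
ft_force: [-0.7, -0.1, 7.3]
opening: 0.635
finger_force: 90.2
```

Emit:
move_arm(
  dp=[
    [0, 0, 0],
    [0, 0, 0],
    [0, 0, 0],
  ],
  angular=[
    [0, 0, 0],
    [0, 0, 0],
    [0, 0, 0],
  ],
)

```text
time_s: 9.22
ee_pos: [0.6127, 0.309, 0.0165]
tool_rot: [-0.0, 0.708, -0.706, -0.0]
ft_force: [-0.5, -1.3, 6.7]
opening: 0.634
finger_force: 90.2
```

Emit:
move_arm(
  dp=[
    [0, 0, -20],
    [0, 0, -40],
    [0, 0, -40],
    [0, 0, -40],
    [0, 0, -25],
  ],
  angular=[
    [0, 0, 0],
    [0, 0, 0],
    [0, 0, 0],
    [0, 0, 0],
    [0, 0, 0],
  ],
)

```text
time_s: 9.63
ee_pos: [0.6129, 0.3088, 0.1828]
tool_rot: [-0.001, 0.708, -0.706, -0.0]
ft_force: [1.2, 0.0, -4.3]
opening: 0.632
finger_force: 89.1
```

```bash
python3 - <<'E'
from h import *
c=held();p,r=pose();print(p,r.apply([1,0,0]),r.apply([0,0,1]))
T=tgt(2.6);t=np.array([581,-34,79.5])-T.apply([6,0,11])
print(t);plan([(t+[0,0,60],T)],vmax=38)
E
```

```text
z=-0.006 x+-0.009 y+188.8 (tool mm) slope deg [-0.35 -0.49] x range [-228.7  172.5] y range [-332.4  304.3] 132219
[615.13067688 309.86847602 188.19729538] [ 0.00445724 -0.99997334 -0.00578444] [ 0.00844265  0.00582193 -0.99994741]
[575.00617658 -34.27217793  90.5       ]
14 rows, turn each [-0.0, -0.0, -6.6]
   [[25.0, 3.0, 3.0], [24.0, 6.0, 2.0], [23.0, 8.0, 3.0], [22.0, 11.0, 2.0], [21.0, 14.0, 3.0]]
   [[19.0, 16.0, 2.0], [17.0, 18.0, 3.0], [15.0, 20.0, 2.0], [12.0, 21.0, 3.0], [10.0, 23.0, 2.0]]
   [[7.0, 23.0, 3.0], [5.0, 25.0, 2.0], [2.0, 24.0, 3.0], [-2.0, 25.0, 2.0]]
   end [574.7 -34.2 150.9]
```

```bash
python3 - <<'E'
from h import *
for i in range(3):
    c=cap('wrist');p,r=pose();print(p.round(1),r.apply([1,0,0]).round(3))
u=px(c,p+r.apply([25,0,-22]));print(u)
held(u)
b=cap('scene');save(b,'s5');t=cap('top');print(face(t,cloud(t),(131,194)) if 0 else '')
E
```

```text
[614.4 309.9 184.9] [ 0.004 -1.    -0.006]
[612.4 308.9 180.6] [ 0.003 -1.    -0.003]
[610.9 308.1 177.4] [ 0.003 -1.     0.001]
(287, 249)
z=0.161 x+0.004 y+-18.9 (tool mm) slope deg [9.16 0.23] x range [-40.8  50.4] y range [-27.7  24.6] 19909
```

```bash
python3 - <<'E'
from h import *
cap('wrist');p,r=pose();print(p.round(1))
T=tgt(2.6);t=np.array([581,-34,79.5])-T.apply([3,0,16.3])
print(t);plan([(t+[0,0,60],T)],vmax=38)
E
```

```text
[610.7 307.6 174.8]
[578.00308829 -34.13608896  95.8       ]
14 rows, turn each [0.0, 0.0, -6.6]
   [[24.0, 2.0, 1.0], [24.0, 6.0, 2.0], [24.0, 8.0, 1.0], [22.0, 10.0, 2.0], [21.0, 13.0, 1.0]]
   [[19.0, 15.0, 2.0], [17.0, 18.0, 1.0], [15.0, 19.0, 2.0], [13.0, 21.0, 1.0], [10.0, 22.0, 2.0]]
   [[8.0, 23.0, 1.0], [5.0, 24.0, 2.0], [2.0, 25.0, 1.0], [-0.0, 24.0, 2.0]]
   end [578.4 -33.9 155.7]
```

Emit:
move_arm(
  dp=[
    [24, 2, 1],
    [24, 6, 2],
    [24, 8, 1],
    [22, 10, 2],
    [21, 13, 1],
  ],
  angular=[
    [0, 0, -6.6],
    [0, 0, -6.6],
    [0, 0, -6.6],
    [0, 0, -6.6],
    [0, 0, -6.6],
  ],
)

```text
time_s: 10.45
ee_pos: [0.5996, 0.1846, 0.1691]
tool_rot: [0.003, 0.881, -0.473, -0.003]
ft_force: [0.7, 0.3, -5.1]
opening: 0.629
finger_force: 88.9
```

Emit:
move_arm(
  dp=[
    [19, 15, 2],
    [17, 18, 1],
    [15, 19, 2],
    [13, 21, 1],
    [10, 22, 2],
  ],
  angular=[
    [0, 0, -6.6],
    [0, 0, -6.6],
    [0, 0, -6.6],
    [0, 0, -6.6],
    [0, 0, -6.6],
  ],
)

```text
time_s: 10.87
ee_pos: [0.5877, 0.0631, 0.162]
tool_rot: [0.002, 0.979, -0.203, -0.003]
ft_force: [1.3, -0.2, -4.4]
opening: 0.63
finger_force: 89.0
```

Emit:
move_arm(
  dp=[
    [8, 23, 1],
    [5, 24, 2],
    [2, 25, 1],
    [0, 24, 2],
    [0, 0, 0],
  ],
  angular=[
    [0, 0, -6.6],
    [0, 0, -6.6],
    [0, 0, -6.6],
    [0, 0, -6.6],
    [0, 0, 0],
  ],
)

```text
time_s: 11.28
ee_pos: [0.5779, -0.0368, 0.1557]
tool_rot: [0.001, 1.0, 0.022, -0.005]
ft_force: [-0.3, 0.5, -5.8]
opening: 0.634
finger_force: 88.9
```

Emit:
move_arm(
  dp=[
    [0, 0, 0],
    [0, 0, 0],
    [0, 0, 0],
    [0, 0, 0],
    [0, 0, 0],
  ],
  angular=[
    [0, 0, 0],
    [0, 0, 0],
    [0, 0, 0],
    [0, 0, 0],
    [0, 0, 0],
  ],
)

```text
time_s: 11.7
ee_pos: [0.5799, -0.0323, 0.1575]
tool_rot: [0.001, 1.0, 0.023, -0.002]
ft_force: [0.4, 0.1, -4.3]
opening: 0.633
finger_force: 88.9
```

```bash
python3 - <<'E'
from h import *
c=cap('wrist');p,r=pose();print(p.round(1),r.apply([1,0,0]).round(3))
held(px(c,p+r.apply([25,0,-22])))
b=cap('scene');Q=cloud(b)
f=face(b,Q,px(b,[581,-75,79]),20);print(f)
T=tgt(2.6);t=np.array([581,-34,79.5])-T.apply([3,0,16.3])
plan([(t+[0,0,9],T)],dec=1)
cv2.imwrite('pics/s6.png',cv2.resize(b['color'][100:260,160:380,::-1],None,fx=3,fy=3))
E
```

```text
[579.9 -32.4 157.5] [ 0.999  0.046 -0.005]
z=0.155 x+0.396 y+-15.6 (tool mm) slope deg [ 8.81 21.62] x range [-38.3  52.9] y range [-27.4  25. ] 22078
{'c': (578.5, -36.5), 'z': np.float64(79.7), 'size': (147.9, 55.2), 'yaw': np.float64(94.1), 'slope': np.float64(0.008), 'n': 297, 'rms': np.float64(0.85)}
2 rows, turn each [0.0, 0.1, 0.0]
   [[-0.8, 0.7, 26.4], [-0.9, 0.7, 26.4]]
   end [578.  -34.2 104.8]
```

View pics/s6.png

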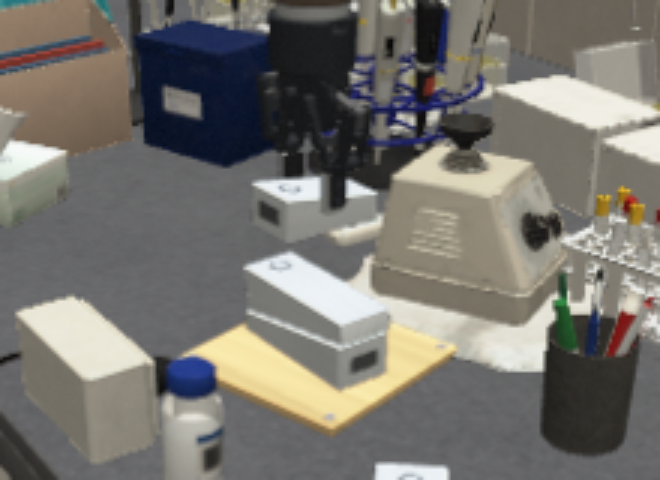

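The short ingot is held level above the long pair, crosswise with its thick end towards the robot.

Emit:
move_arm(
  dp=[
    [-1, 1, 26],
    [-1, 1, 26],
    [0, 0, 0],
    [0, 0, 0],
    [0, 0, 0],
  ],
  angular=[
    [0, 0.1, 0],
    [0, 0.1, 0],
    [0, 0, 0],
    [0, 0, 0],
    [0, 0, 0],
  ],
)

```text
time_s: 12.27
ee_pos: [0.5791, -0.0352, 0.107]
tool_rot: [0.001, 1.0, 0.023, 0.001]
ft_force: [0.6, 0.7, -4.9]
opening: 0.631
finger_force: 88.9
```

Emit:
move_arm(
  dp=[
    [0, 0, 2],
    [0, 0, 2],
    [0, 0, 2],
    [0, 0, 0],
    [0, 0, 0],
  ],
  angular=[
    [0, 0, 0],
    [0, 0, 0],
    [0, 0, 0],
    [0, 0, 0],
    [0, 0, 0],
  ],
)

```text
time_s: 12.68
ee_pos: [0.5777, -0.0353, 0.0998]
tool_rot: [0.001, 1.0, 0.023, -0.0]
ft_force: [-0.2, 0.8, -4.8]
opening: 0.63
finger_force: 88.9
```

Emit:
move_arm(
  dp=[
    [0, 0, 1],
    [0, 0, 1],
    [0, 0, 0],
    [0, 0, 0],
  ],
  angular=[
    [0, 0, 0],
    [0, 0, 0],
    [0, 0, 0],
    [0, 0, 0],
  ],
)

```text
time_s: 13.02
ee_pos: [0.5776, -0.0353, 0.0975]
tool_rot: [0.001, 1.0, 0.023, -0.001]
ft_force: [0.2, -0.2, -4.9]
opening: 0.63
finger_force: 88.9
```

Emit:
move_arm(
  dp=[
    [0, 0, 1],
    [0, 0, 0.5],
    [0, 0, 0],
    [0, 0, 0],
  ],
  angular=[
    [0, 0, 0],
    [0, 0, 0],
    [0, 0, 0],
    [0, 0, 0],
  ],
)

```text
time_s: 13.35
ee_pos: [0.5779, -0.0353, 0.0966]
tool_rot: [0.001, 1.0, 0.023, -0.0]
ft_force: [-0.8, 0.3, -1.0]
opening: 0.636
finger_force: 89.3
```

Emit:
move_arm(
  dp=[
    [0, 0, 0.7],
    [0, 0, 0],
    [0, 0, 0],
  ],
  angular=[
    [0, 0, 0],
    [0, 0, 0],
    [0, 0, 0],
  ],
)

```text
time_s: 13.6
ee_pos: [0.5779, -0.0353, 0.0966]
tool_rot: [0.001, 1.0, 0.023, -0.0]
ft_force: [-3.4, 1.2, 5.6]
opening: 0.632
finger_force: 90.1
```

Emit:
move_arm(
  dp=[
    [0, 0, 0],
    [0, 0, 0],
    [0, 0, 0],
    [0, 0, 0],
    [0, 0, 0],
  ],
  angular=[
    [0, 0, 0],
    [0, 0, 0],
    [0, 0, 0],
    [0, 0, 0],
    [0, 0, 0],
  ],
  gripper=1,
)

```text
time_s: 14.02
ee_pos: [0.5779, -0.0353, 0.0953]
tool_rot: [0.001, 1.0, 0.023, -0.0]
ft_force: [-0.8, 0.4, 0.6]
opening: 1.001
finger_force: 0.0
```

Emit:
move_arm(
  dp=[
    [0, 0, -15],
    [0, 0, -35],
    [0, 0, -35],
    [0, 0, -35],
    [0, 0, -35],
  ],
  angular=[
    [0, 0, 0],
    [0, 0, 0],
    [0, 0, 0],
    [0, 0, 0],
    [0, 0, 0],
  ],
)

```text
time_s: 14.43
ee_pos: [0.5776, -0.0352, 0.252]
tool_rot: [0.001, 1.0, 0.023, -0.001]
ft_force: [1.0, 0.6, -0.0]
opening: 1.001
finger_force: 0.0
```

Emit:
move_arm(
  dp=[
    [0, 0, 0],
    [0, 0, 0],
    [0, 0, 0],
    [0, 0, 0],
  ],
  angular=[
    [0, 0, 0],
    [0, 0, 0],
    [0, 0, 0],
    [0, 0, 0],
  ],
)

```text
time_s: 14.77
ee_pos: [0.577, -0.0351, 0.2488]
tool_rot: [0.001, 1.0, 0.023, -0.002]
ft_force: [-0.3, 0.1, -0.6]
opening: 1.002
finger_force: 0.0
```

```bash
python3 - <<'E'
from h import *
c=cap('wrist');save(c,'w7');P=cloud(c);p,r=pose();print(p.round(1))
u=px(c,[595,-35,110]);print(u,c['color'][u[1],u[0]]);print(face(c,P,u,20))
b=cap('scene');Q=cloud(b);u=px(b,[595,-35,110]);print(face(b,Q,u,20));print('loose',face(b,Q,px(b,[581,-92,79]),20))
y=np.radians(50);g=np.array([478.2,-309.6])+4*np.r_[np.cos(y),np.sin(y)]
plan([((*g,190),tgt(-130))],vmax=38)
E
```

```text
[577.  -35.2 248.6]
(283, 185) [207 221 227]
{'c': (580.3, -58.0), 'z': np.float64(101.0), 'size': (102.6, 101.5), 'yaw': np.float64(90.2), 'slope': np.float64(0.468), 'n': 7807, 'rms': np.float64(7.86)}
{'c': (579.5, -36.3), 'z': np.float64(113.9), 'size': (95.7, 55.2), 'yaw': np.float64(-176.1), 'slope': np.float64(0.164), 'n': 123, 'rms': np.float64(0.51)}
loose {'c': (582.1, -85.3), 'z': np.float64(79.4), 'size': (54.4, 50.5), 'yaw': np.float64(-177.1), 'slope': np.float64(0.008), 'n': 93, 'rms': np.float64(0.71)}
20 rows, turn each [0.0, 0.0, 6.6]
   [[-5.0, 13.0, 3.0], [-4.0, 14.0, 3.0], [-2.0, 14.0, 3.0], [-1.0, 15.0, 3.0], [1.0, 14.0, 3.0]]
   [[3.0, 14.0, 3.0], [4.0, 14.0, 3.0], [6.0, 13.0, 3.0], [7.0, 13.0, 3.0], [9.0, 11.0, 3.0]]
   [[10.0, 10.0, 3.0], [11.0, 9.0, 3.0], [12.0, 8.0, 3.0], [13.0, 7.0, 3.0], [14.0, 4.0, 3.0]]
   [[14.0, 4.0, 3.0], [14.0, 1.0, 3.0], [15.0, 0.0, 3.0], [14.0, -1.0, 3.0], [14.0, -4.0, 3.0]]
   end [ 481.  -306.8  189.7]
```

The first short is down: its top centre measures (579, -36, 114) mm, and the slope is right. Now the second short.

Emit:
move_arm(
  dp=[
    [-5, 13, 3],
    [-4, 14, 3],
    [-2, 14, 3],
    [-1, 15, 3],
    [1, 14, 3],
  ],
  angular=[
    [0, 0, 6.6],
    [0, 0, 6.6],
    [0, 0, 6.6],
    [0, 0, 6.6],
    [0, 0, 6.6],
  ],
)

```text
time_s: 15.28
ee_pos: [0.5531, -0.1033, 0.2342]
tool_rot: [0.001, 0.964, -0.265, -0.001]
ft_force: [0.2, -0.1, 0.5]
opening: 1.004
finger_force: 0.0
```

Emit:
move_arm(
  dp=[
    [3, 14, 3],
    [4, 14, 3],
    [6, 13, 3],
    [7, 13, 3],
    [9, 11, 3],
  ],
  angular=[
    [0, 0, 6.6],
    [0, 0, 6.6],
    [0, 0, 6.6],
    [0, 0, 6.6],
    [0, 0, 6.6],
  ],
)

```text
time_s: 15.7
ee_pos: [0.5288, -0.1713, 0.2194]
tool_rot: [0.002, 0.849, -0.528, -0.001]
ft_force: [0.1, -0.7, -0.6]
opening: 1.001
finger_force: 0.0
```

Emit:
move_arm(
  dp=[
    [10, 10, 3],
    [11, 9, 3],
    [12, 8, 3],
    [13, 7, 3],
    [14, 4, 3],
  ],
  angular=[
    [0, 0, 6.6],
    [0, 0, 6.6],
    [0, 0, 6.6],
    [0, 0, 6.6],
    [0, 0, 6.6],
  ],
)

```text
time_s: 16.12
ee_pos: [0.5052, -0.2393, 0.2045]
tool_rot: [-0.002, -0.664, 0.747, 0.001]
ft_force: [-0.3, -0.1, -0.4]
opening: 0.995
finger_force: 0.0
```

Emit:
move_arm(
  dp=[
    [14, 4, 3],
    [14, 1, 3],
    [15, 0, 3],
    [14, -1, 3],
    [14, -4, 3],
  ],
  angular=[
    [0, 0, 6.6],
    [0, 0, 6.6],
    [0, 0, 6.6],
    [0, 0, 6.6],
    [0, 0, 6.6],
  ],
)

```text
time_s: 16.53
ee_pos: [0.481, -0.3072, 0.1896]
tool_rot: [-0.002, -0.425, 0.905, 0.0]
ft_force: [0.5, -0.3, -0.2]
opening: 1.0
finger_force: 0.0
```

Emit:
move_arm(
  dp=[
    [0, 0, 20],
    [0, 0, 20],
    [0, 0, 0],
    [0, 0, 0],
    [0, 0, 0],
  ],
  angular=[
    [0, 0, 0],
    [0, 0, 0],
    [0, 0, 0],
    [0, 0, 0],
    [0, 0, 0],
  ],
)

```text
time_s: 16.95
ee_pos: [0.4823, -0.307, 0.1514]
tool_rot: [-0.001, -0.428, 0.904, -0.001]
ft_force: [0.1, 1.0, 0.6]
opening: 1.001
finger_force: 0.0
```

```bash
python3 - <<'E'
from h import *
c=cap('wrist');f=face(c,cloud(c),px(c,[465,-325,31]),25);print(f,pose()[0])
y=np.radians(f['yaw']);g=np.array(f['c'])+5*np.r_[np.cos(y),np.sin(y)];print(g)
plan([((*g,10),tgt(f['yaw']-180))])
E
```

```text
{'c': (478.6, -309.3), 'z': np.float64(33.2), 'size': (97.5, 53.8), 'yaw': np.float64(49.7), 'slope': np.float64(0.16), 'n': 5949, 'rms': np.float64(0.58)} [ 482.64440548 -307.03503268  151.95013477]
[ 481.8339489  -305.48665835]
4 rows, turn each [-0.0, -0.0, 0.2]
   [[-0.0, 0.0, 35.0], [-0.0, 1.0, 36.0], [-1.0, 0.0, 35.0], [0.0, 1.0, 36.0]]
   end [ 481.8 -305.4    9.9]
```

Emit:
move_arm(
  dp=[
    [0, 0, 35],
    [0, 1, 36],
    [-1, 0, 35],
    [0, 1, 36],
    [0, 0, 0],
  ],
  angular=[
    [0, 0, 0.2],
    [0, 0, 0.2],
    [0, 0, 0.2],
    [0, 0, 0.2],
    [0, 0, 0],
  ],
)

```text
time_s: 17.42
ee_pos: [0.4767, -0.3032, 0.0034]
tool_rot: [-0.005, -0.42, 0.907, 0.004]
ft_force: [-1.9, 0.5, -0.5]
opening: 0.999
finger_force: 0.0
```

Emit:
move_arm(
  dp=[
    [0, 0, 0],
    [0, 0, 0],
    [0, 0, 0],
  ],
  angular=[
    [0, 0, 0],
    [0, 0, 0],
    [0, 0, 0],
  ],
)

```text
time_s: 17.67
ee_pos: [0.4831, -0.3057, 0.012]
tool_rot: [0.001, -0.421, 0.907, -0.003]
ft_force: [0.3, -0.2, 0.7]
opening: 1.0
finger_force: 0.0
```

Emit:
move_arm(
  dp=[
    [0, 0, 0],
    [0, 0, 0],
    [0, 0, 0],
    [0, 0, 0],
    [0, 0, 0],
  ],
  angular=[
    [0, 0, 0],
    [0, 0, 0],
    [0, 0, 0],
    [0, 0, 0],
    [0, 0, 0],
  ],
  gripper=0,
  force=80,
)

```text
time_s: 18.08
ee_pos: [0.4822, -0.3055, 0.0111]
tool_rot: [0.0, -0.421, 0.907, -0.002]
ft_force: [-0.5, 0.7, 6.4]
opening: 0.636
finger_force: 87.1
```

Emit:
move_arm(
  dp=[
    [0, 0, 0],
    [0, 0, 0],
    [0, 0, 0],
  ],
  angular=[
    [0, 0, 0],
    [0, 0, 0],
    [0, 0, 0],
  ],
)

```text
time_s: 18.33
ee_pos: [0.4822, -0.3055, 0.0112]
tool_rot: [0.0, -0.421, 0.907, -0.002]
ft_force: [-1.0, 1.0, 6.3]
opening: 0.636
finger_force: 87.1
```

Emit:
move_arm(
  dp=[
    [0, 0, -20],
    [0, 0, -40],
    [0, 0, -40],
    [0, 0, -40],
    [0, 0, -40],
  ],
  angular=[
    [0, 0, 0],
    [0, 0, 0],
    [0, 0, 0],
    [0, 0, 0],
    [0, 0, 0],
  ],
)

```text
time_s: 18.75
ee_pos: [0.4797, -0.304, 0.1902]
tool_rot: [-0.001, -0.421, 0.907, 0.001]
ft_force: [1.0, -1.6, -4.3]
opening: 0.635
finger_force: 86.4
```

Emit:
move_arm(
  dp=[
    [0, 0, -20],
    [0, 0, 0],
    [0, 0, 0],
    [0, 0, 0],
    [0, 0, 0],
  ],
  angular=[
    [0, 0, 0],
    [0, 0, 0],
    [0, 0, 0],
    [0, 0, 0],
    [0, 0, 0],
  ],
)

```text
time_s: 19.17
ee_pos: [0.4793, -0.3039, 0.206]
tool_rot: [-0.003, -0.421, 0.907, 0.002]
ft_force: [-0.4, -0.4, -4.3]
opening: 0.638
finger_force: 86.8
```

```bash
python3 - <<'E'
from h import *
c=cap('wrist');p,r=pose();print(p.round(1))
held(px(c,p+r.apply([25,0,-22])))
E
```

```text
[ 479.6 -304.1  206.2]
z=0.160 x+-0.005 y+-22.4 (tool mm) slope deg [ 9.08 -0.29] x range [-35.6  53.1] y range [-25.9  26.4] 21078
```

```bash
cat >> h.py <<'E'
S=np.array([579.5,-35.8,113.8])
def short_tool():
    y=np.radians(-177.2);u=np.r_[np.cos(y),np.sin(y),0]
    return tgt(-177.2,np.cross([0,0,1],-u)*TH)
E
python3 - <<'E'
from h import *
T=short_tool();t=S-T.apply([5,0,11.5]);print(t)
E=plan([(t+[0,0,65],T)],vmax=38)
E
```

```text
[586.24597946 -35.47006656 124.36564741]
8 rows, turn each [-0.4, 1.0, 5.9]
   [[-34.0, 12.0, 2.0], [-33.0, 15.0, 2.0], [-31.0, 18.0, 1.0], [-30.0, 21.0, 1.0], [-26.0, 25.0, -0.0]]
   [[-25.0, 26.0, 0.0], [-21.0, 30.0, 0.0], [-18.0, 31.0, -0.0]]
   end [586.  -35.5 189.3]
```

Emit:
move_arm(
  dp=[
    [-34, 12, 2],
    [-33, 15, 2],
    [-31, 18, 1],
    [-30, 21, 1],
    [-26, 25, 0],
  ],
  angular=[
    [-0.4, 1, 5.9],
    [-0.4, 1, 5.9],
    [-0.4, 1, 5.9],
    [-0.4, 1, 5.9],
    [-0.4, 1, 5.9],
  ],
)

```text
time_s: 19.68
ee_pos: [0.5469, -0.1348, 0.1967]
tool_rot: [-0.049, -0.173, 0.984, -0.003]
ft_force: [0.2, -0.2, -3.7]
opening: 0.637
finger_force: 86.6
```

Emit:
move_arm(
  dp=[
    [-25, 26, 0],
    [-21, 30, 0],
    [-18, 31, 0],
    [0, 0, 0],
    [0, 0, 0],
  ],
  angular=[
    [-0.4, 1, 5.9],
    [-0.4, 1, 5.9],
    [-0.4, 1, 5.9],
    [0, 0, 0],
    [0, 0, 0],
  ],
)

```text
time_s: 20.1
ee_pos: [0.5875, -0.0339, 0.1896]
tool_rot: [-0.075, -0.023, 0.997, -0.005]
ft_force: [-0.2, -1.2, -4.7]
opening: 0.636
finger_force: 86.6
```

Emit:
move_arm(
  dp=[
    [0, 0, 0],
    [0, 0, 0],
    [0, 0, 0],
    [0, 0, 0],
  ],
  angular=[
    [0, 0, 0],
    [0, 0, 0],
    [0, 0, 0],
    [0, 0, 0],
  ],
)

```text
time_s: 20.43
ee_pos: [0.5867, -0.037, 0.1918]
tool_rot: [-0.073, -0.021, 0.997, -0.005]
ft_force: [-0.7, -0.0, -3.7]
opening: 0.642
finger_force: 86.6
```

```bash
python3 - <<'E'
from h import *
p,r=pose();T=short_tool();t=S-T.apply([5,0,11.5]);print(p,r.apply([0,0,1]).round(3),T.apply([0,0,1]).round(3))
b=cap('scene');print(face(b,cloud(b),px(b,[600,-35,110]),20))
cv2.imwrite('pics/s8.png',cv2.resize(b['color'][100:260,160:380,::-1],None,fx=3,fy=3))
plan([(t+[0,0,9],T)],dec=1)
E
```

```text
[586.66619331 -36.95564876 191.84573204] [-0.146 -0.012 -0.989] [-0.158 -0.008 -0.987]
{'c': (579.2, -36.3), 'z': np.float64(113.9), 'size': (95.8, 52.7), 'yaw': np.float64(-175.8), 'slope': np.float64(0.166), 'n': 123, 'rms': np.float64(0.53)}
2 rows, turn each [-0.1, 0.3, -0.2]
   [[-4.1, 0.9, 29.0], [-4.2, 0.8, 29.0]]
   end [586.3 -35.4 133.3]
```

View pics/s8.png

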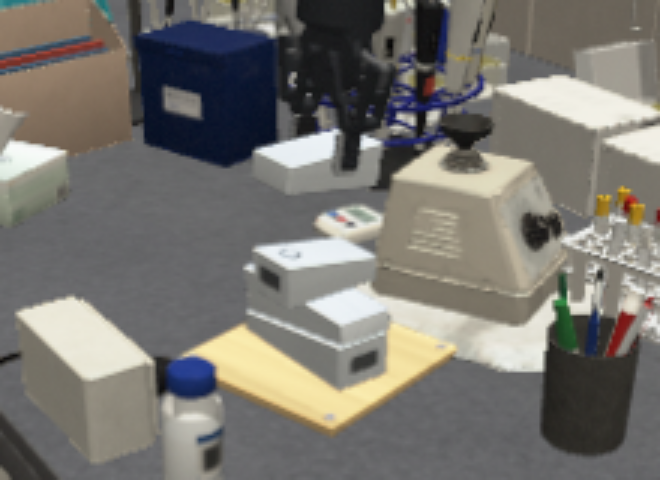

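The lower short sits crosswise and the second one hangs above it, end for end and tilted to match. I'll lower it.

Emit:
move_arm(
  dp=[
    [-4, 1, 29],
    [-4, 1, 29],
    [0, 0, 0],
    [0, 0, 0],
    [0, 0, 0],
  ],
  angular=[
    [-0.1, 0.3, -0.2],
    [-0.1, 0.3, -0.2],
    [0, 0, 0],
    [0, 0, 0],
    [0, 0, 0],
  ],
)

```text
time_s: 20.9
ee_pos: [0.5874, -0.0347, 0.1348]
tool_rot: [-0.077, -0.025, 0.997, -0.003]
ft_force: [0.6, -0.2, -2.9]
opening: 0.639
finger_force: 86.4
```

Emit:
move_arm(
  dp=[
    [-0.3, 0, 2],
    [-0.3, 0, 2],
    [-0.3, 0, 2],
    [0, 0, 0],
    [0, 0, 0],
  ],
  angular=[
    [0, 0, 0],
    [0, 0, 0],
    [0, 0, 0],
    [0, 0, 0],
    [0, 0, 0],
  ],
)

```text
time_s: 21.32
ee_pos: [0.5862, -0.0342, 0.1273]
tool_rot: [-0.079, -0.025, 0.997, -0.003]
ft_force: [-0.2, 0.1, -4.2]
opening: 0.639
finger_force: 86.5
```

Emit:
move_arm(
  dp=[
    [-0.2, 0, 1],
    [-0.2, 0, 1],
    [0, 0, 0],
    [0, 0, 0],
  ],
  angular=[
    [0, 0, 0],
    [0, 0, 0],
    [0, 0, 0],
    [0, 0, 0],
  ],
)

```text
time_s: 21.65
ee_pos: [0.5862, -0.0342, 0.1249]
tool_rot: [-0.079, -0.025, 0.997, -0.003]
ft_force: [-0.3, -0.0, -3.6]
opening: 0.638
finger_force: 86.5
```

Emit:
move_arm(
  dp=[
    [-0.1, 0, 1],
    [0, 0, 0],
    [0, 0, 0],
  ],
  angular=[
    [0, 0, 0],
    [0, 0, 0],
    [0, 0, 0],
  ],
)

```text
time_s: 21.9
ee_pos: [0.5864, -0.0343, 0.1247]
tool_rot: [-0.078, -0.025, 0.997, -0.003]
ft_force: [-0.5, 0.0, 0.2]
opening: 0.638
finger_force: 86.8
```

Contact. I'll release and retreat.

Emit:
move_arm(
  dp=[
    [0, 0, 0.4],
    [0, 0, 0],
    [0, 0, 0],
  ],
  angular=[
    [0, 0, 0],
    [0, 0, 0],
    [0, 0, 0],
  ],
)

```text
time_s: 22.15
ee_pos: [0.5864, -0.0343, 0.1247]
tool_rot: [-0.078, -0.025, 0.997, -0.003]
ft_force: [-1.4, 2.0, 4.6]
opening: 0.637
finger_force: 87.5
```

Emit:
move_arm(
  dp=[
    [0, 0, 0],
    [0, 0, 0],
    [0, 0, 0],
    [0, 0, 0],
    [0, 0, 0],
  ],
  angular=[
    [0, 0, 0],
    [0, 0, 0],
    [0, 0, 0],
    [0, 0, 0],
    [0, 0, 0],
  ],
  gripper=1,
)

```text
time_s: 22.57
ee_pos: [0.5862, -0.0343, 0.1234]
tool_rot: [-0.079, -0.025, 0.997, -0.003]
ft_force: [-0.7, -0.2, 0.6]
opening: 0.999
finger_force: 0.0
```

Emit:
move_arm(
  dp=[
    [0, 0, -15],
    [0, 0, -30],
    [0, 0, -30],
    [0, 0, -30],
    [0, 0, -30],
  ],
  angular=[
    [0, 0, 0],
    [0, 0, 0],
    [0, 0, 0],
    [0, 0, 0],
    [0, 0, 0],
  ],
)

```text
time_s: 22.98
ee_pos: [0.6073, -0.033, 0.2583]
tool_rot: [-0.079, -0.025, 0.997, -0.003]
ft_force: [0.0, -0.6, -0.0]
opening: 1.001
finger_force: 0.0
```

Emit:
move_arm(
  dp=[
    [0, 0, 0],
    [0, 0, 0],
    [0, 0, 0],
    [0, 0, 0],
    [0, 0, 0],
  ],
  angular=[
    [0, 0, 0],
    [0, 0, 0],
    [0, 0, 0],
    [0, 0, 0],
    [0, 0, 0],
  ],
)

```text
time_s: 23.4
ee_pos: [0.6066, -0.033, 0.2554]
tool_rot: [-0.08, -0.025, 0.996, -0.003]
ft_force: [-0.4, -0.2, -0.1]
opening: 1.0
finger_force: 0.0
```

```bash
python3 - <<'E'
from h import *
b=cap('scene');Q=cloud(b)
print('short2',face(b,Q,px(b,[570,-36,147]),15));print('loose',face(b,Q,px(b,[581,-92,79]),20))
cv2.imwrite('pics/s9.png',cv2.resize(b['color'][100:260,160:380,::-1],None,fx=3,fy=3))
E
```

```text
short2 {'c': (582.6, -35.9), 'z': np.float64(147.8), 'size': (95.5, 53.7), 'yaw': np.float64(2.2), 'slope': np.float64(0.01), 'n': 163, 'rms': np.float64(0.67)}
loose {'c': (581.9, -85.1), 'z': np.float64(79.3), 'size': (56.4, 51.7), 'yaw': np.float64(-176.2), 'slope': np.float64(0.026), 'n': 93, 'rms': np.float64(0.71)}
```

View pics/s9.png

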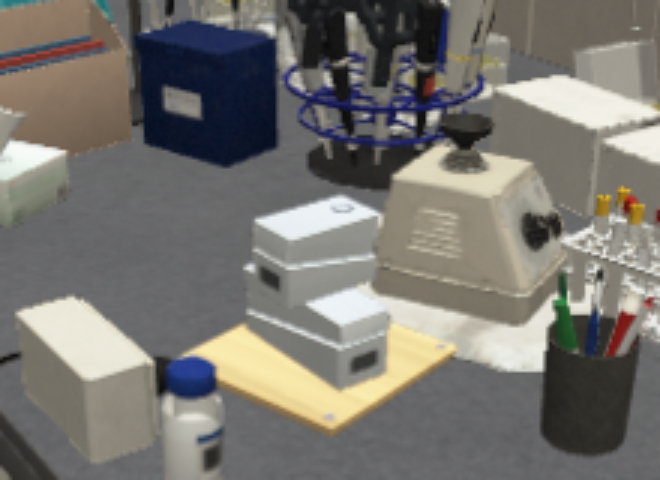

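The picture shows the finished stack at (315,290), level and square, with the gripper clear of it. I'm handing in.

```bash
python3 -c "
from plant import robot;print(robot.sign_off())"
```

```text
the job is handed in; nothing more can be done
None
```

I built the four-ingot stack and handed it in; by my last camera measurements its top is level (slope about 0.01) and each ingot I placed is centred within about 5 mm, but `sign_off()` returned no verdict.

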